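# Return the toothed work to its case pans

### The job

Put the three loose pieces with teeth on the near part of the bench back into their case pans, one after another: the pale green cast into the green pan, the buff cast on its white base into the blue pan, and the pink denture into the red pan. Set each one down flat, teeth up, in the middle of its pan's liner pad and let go; leave the half-round cast, the wax pot, the bur jar and the cream shell where they are.

Things in the scene. Friction and masses are not known exactly. Their poses are not given: they have to be found in the camera images.
- green_cast: pale grey-green plaster cast of a jaw with teeth, on a plain base of the same colour, upright, teeth up; 57 mm (x) by 71 mm (y) by 49 mm high, 0.17 kg; origin at the centre of its underside, z up. The body is a block with steep sides up to 37 mm: grasp across x from above (it reaches 25 mm to -x, 28 mm to +x of the origin), fingertips 5 to 15 mm above its underside
- buff_cast: cream-buff plaster cast with teeth on a white round-edged base, upright, teeth up; 55 mm (x) by 64 mm (y) by 49 mm high, 0.18 kg; origin at the centre of its underside, z up. The base is 13 mm high and reaches 25 mm to -x, 28 mm to +x of the origin; above, it is 44 mm wide: grasp the base across x from above, fingertips 3 to 6 mm above its underside
- denture: denture with pink gum and white teeth on a blue-grey model, teeth up; 54 mm (x) by 62 mm (y) by 30 mm high, 0.045 kg; origin at the centre of its underside, z up. It reaches 23 mm to the -x side and 27 mm to the +x side of the origin; the solid part is 17 mm high: grasp it across x from above, fingertips 3 to 6 mm above its underside
- green_pan: shallow open case pan of green plastic, fixed: 140 mm (x) by 120 mm (y) outside, rim 14 mm above the bench, walls 4 mm, a 10 mm lug at the middle of each short end. In the middle of its floor (3 mm above the bench) lies a dark liner pad 78 x 78 mm, its top 5 mm above the bench. Origin: centre of the underside, at bench height, straight below the middle of the pad; z up
- blue_pan: shallow open case pan of blue plastic, fixed: 140 mm (x) by 120 mm (y) outside, rim 14 mm above the bench, walls 4 mm, a 10 mm lug at the middle of each short end. In the middle of its floor (3 mm above the bench) lies a dark liner pad 78 x 78 mm, its top 5 mm above the bench. Origin: centre of the underside, at bench height, straight below the middle of the pad; z up
- red_pan: shallow open case pan of red plastic, fixed: 140 mm (x) by 120 mm (y) outside, rim 14 mm above the bench, walls 4 mm, a 10 mm lug at the middle of each short end. In the middle of its floor (3 mm above the bench) lies a dark liner pad 78 x 78 mm, its top 5 mm above the bench. Origin: centre of the underside, at bench height, straight below the middle of the pad; z up
- half_cast: (Also near the middle of the bench stands a fixed pot of pencils, unlisted: carry things at least 250 mm above the bench to pass over it.) Cream half-round plaster cast standing on its edge, without a base, 39 mm (x) by 69 mm (y) by 55 mm high. A bystander among the work: it stays where it is. Origin: underside, z up
- wax_pot: small round pot of pink wax with a white ribbed side, 51 mm across, 21 mm high. A bystander among the work: it stays where it is. Origin: underside, z up
- bur_jar: small clear glass jar holding burs, 45 mm across, 40 mm high. A bystander among the work: it stays where it is. Origin: underside, z up
- cream_shell: smooth cream shell with a rounded top and a brown strip on it, 30 mm (x) by 62 mm (y) by 46 mm high. A bystander among the work: it stays where it is. Origin: underside, z up
Not all that is in view belongs to the job. What is shaped like the denture but orange or turquoise is not meant. Leave any purple look-alike of the buff_cast alone.

How it is judged:
At the end, for the whole second after the job is handed in: The pale green cast is in the green pan, the buff cast in the blue pan and the denture in the red pan; each has its origin within 15 mm (horizontally) of the middle of the pan, rests on the pad (underside 1 to 9 mm above the bench), is upright within 0.12 rad, at rest and released (horizontal distance between green_cast and green_pan below 0.015 m and z of green_cast in the frame of green_pan between 0.001 and 0.009 m and angle between each of green_cast, buff_cast, denture's own z axis and vertical below 0.12 rad and linear speed of each of green_cast, buff_cast, denture below 0.02 m/s and contact force between each of green_cast, buff_cast, denture and the fingers below 0.1 N and horizontal distance between buff_cast and blue_pan below 0.015 m and z of buff_cast in the frame of blue_pan between 0.001 and 0.009 m and horizontal distance between denture and red_pan below 0.015 m and z of denture in the frame of red_pan between 0.001 and 0.009 m); the robot touches nothing.
It fails at once if a bystander (half-round cast, wax pot, bur jar or cream shell) is shifted by more than 15 mm (distance of any of half_cast, wax_pot, bur_jar, cream_shell from where it was at the start of the episode above 0.015 m).
It fails at once if a piece of work is tipped over (angle between any of green_cast, buff_cast, denture's own z axis and vertical above 0.8 rad).
It also fails if it takes over 96 s, if anything falls off the work surface, if the arm or the gripper's body presses on something with over 40 N, if the wrist force passes 120 N, or if a joint passes its speed limit or range.

### The arm

A 7-joint arm with a two-finger parallel gripper is mounted at the origin on a cart in front of the work surface, level with it; the furniture and walls round the work are solid. World frame = base frame: x ahead of the robot, y to its left, z up, the work surface at z = 0. Lengths are in m, angles in rad, forces in N, time in s.
With the tool pointing down it reaches from about 0.425 to 0.875 m from the base axis. Payload 4.7 kg.
Tool frame: the origin (TCP) lies at the very end of the fingers, on their centre line; the grasp point (between the pads) lies 19 mm behind it; z points along the fingers, y is the line along which they close (so a half turn about z gives the same grasp; the last joint's range is limited). The gripper opens to 87 mm and grips with 3 to 60 N. Pads are 19 mm wide; open, the fingers measure 117 mm over their backs; the gripper's body (75 mm by 190 mm) begins 51 mm behind the grasp point.
Start: joints at [1.362, 0.321, -0.07, 1.45, 0.023, 1.371, -0.057], TCP at [0.144, -0.634, 0.223] pointing down, gripper open.
Joint ranges: [-2.86, 2.86], [-0.3, 2.09], [-1.38, 1.24], [0.06, 2.45], [-1.56, 4.7], [0.09, 2.05], [-2.69, 2.69]. Speed limits (rad/s): [2.57, 2.57, 3.14, 3.14, 3.14, 3.14, 3.14].

### API

Orientations are given as a rotation vector (axis times angle).
In Python, from bench import ctrl, get_image, job gives the robot as it stands.
- The arm moves only by the shell command python3 -m crank 'ROWS' [FORCE]. ROWS is JSON, a list that holds one entry, the list of rows, each a list of 5 numbers: the shift along the tool's x, y, z in mm, then the turn about the tool's z in rad, then the closure, from -1 (fully open) to 1 (shut), so that 0 is half open. A call has 1 to 10 rows; each row shifts and turns the commanded pose from where the row before left it, along the tool's axes as they then stand; what a row does not reach is not made up. A row lasts 1/12 s, in which the tool goes at most 41.7 mm and 7.16 degrees, less where a joint would pass 70% of its speed; a pose out of reach is approached as far as the arm can. A call with a gripper value outside its range is refused whole. The fingers move at their own pace and stop on an object; FORCE is the grip in N (left out, the last holds). Time passes only in rows, so rows that do not move let the fingers close. It gives the time, the measured TCP pose, the force, the opening and the grip force at its end, in the units of the state.
- ctrl.get_state(): the state, without advancing time (a new reading comes with each control period).
- get_image(name): name is "side" or "top"; returns a dict with "pixels" (420x560x3 uint8, red, green, blue), "fx", "fy", "cx", "cy" (pixels), "T" (4x4, takes a point from camera to world coordinates). Camera axes: x right, y down, z forward; pixel columns grow to the right and rows downward; lengths in m; the calibration is good to about 2 mm. A picture is of the moment at which its call begins. There is no depth.
- job.close_job(): hands the job in; it is judged then, once.
The state is a dict: "time": time; "joint_positions": joint angles; "qd": joint speeds; "joint_torque": joint torques, N m; "position": TCP position; "tool_rot": TCP orientation; "ft_force": force on the tool from outside, world axes, zero at the start; "torque": the same for the moment, N m; "grip_width": opening from 0.0 (shut) to 1.0 (fully open); "grip_force": force on a finger pad.
Only numpy, scipy, OpenCV 4.12 (cv2) and the standard library are available. Lean on these libraries where they do the work, as an engineer would, in place of code of your own. Each camera call takes 0.05 s, during which the arm holds its last target. There are 200 camera calls.

## Working session

There is one attempt and no reset: what is moved stays moved. The work goes in short steps, Python scripts to look and compute and a shell command to move; the robot and the scene stay as the last step left them, time stands still between calls to the robot, and variables do not carry over. Pictures are saved under pics/ and viewed, at most 14 in all, crops included, and the job is handed in when it is done.

```bash
mkdir -p pics
python3 - <<'E'
from bench import ctrl,get_image
import cv2,numpy as np
s=ctrl.get_state();print({k:np.round(v,3).tolist() for k,v in s.items()})
for n in("top","side"):
    d=get_image(n);cv2.imwrite(f"pics/{n}0.png",d["pixels"][:,:,::-1]);print(n,d["fx"],d["fy"],d["cx"],d["cy"],np.round(d["T"],3).tolist())
E
```

```text
{'time': 0.0, 'joint_positions': [1.362, 0.322, -0.07, 1.452, 0.023, 1.371, -0.057], 'qd': [0.0, -0.001, -0.002, 0.002, -0.0, 0.001, -0.0], 'joint_torque': [-0.0, -49.128, -0.404, -31.252, -0.064, 0.044, 0.0], 'position': [0.143, -0.633, 0.221], 'tool_rot': [-3.12, -0.349, 0.0], 'ft_force': [-0.731, 0.362, 0.096], 'torque': [0.006, 0.003, -0.012], 'grip_force': 0.0, 'grip_width': 1.005}
top 529.0913346455147 529.0913346455147 280.2447940442565 206.80485932133072 [[0.024, -0.981, 0.192, 0.171], [-1.0, -0.024, -0.002, -0.085], [0.006, -0.192, -0.981, 1.581], [0.0, 0.0, 0.0, 1.0]]
side 531.2303558067542 531.2303558067542 286.0274302955452 215.11151859763896 [[-0.954, -0.184, 0.236, 0.13], [-0.299, 0.532, -0.792, 1.06], [0.021, -0.827, -0.562, 0.837], [0.0, 0.0, 0.0, 1.0]]
```

View pics/top0.png

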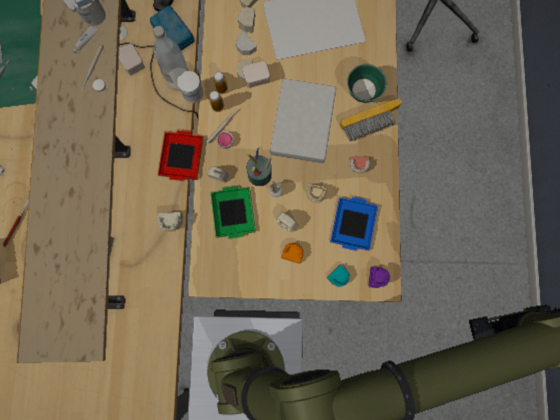

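View pics/side0.png

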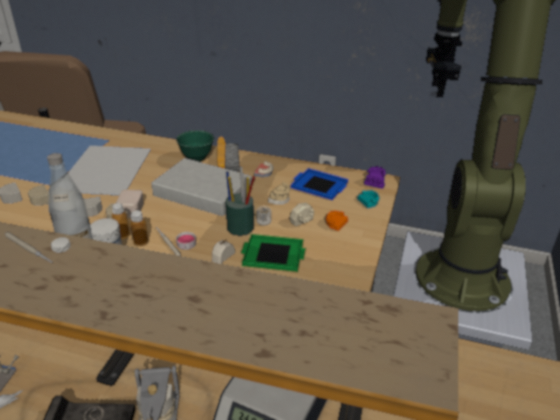

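```bash
cat > h.py <<'E'
import cv2,numpy as np
from bench import ctrl,get_image
def w(d,u,v,z):
    T=np.array(d["T"]);r=T[:3,:3]@[(u-d["cx"])/d["fx"],(v-d["cy"])/d["fy"],1]
    return T[:3,3]+r*(z-T[2,3])/r[2]
def pj(d,p):
    T=np.array(d["T"]);c=T[:3,:3].T@(np.array(p)-T[:3,3])
    return np.array([d["fx"]*c[0]/c[2]+d["cx"],d["fy"]*c[1]/c[2]+d["cy"]])
def crop(d,u0,v0,u1,v1,k,f):
    i=cv2.resize(d["pixels"][v0:v1,u0:u1,::-1],None,fx=k,fy=k,interpolation=cv2.INTER_CUBIC)
    i=cv2.convertScaleAbs(i,alpha=1.3)
    for u in range(u0-u0%-20 if u0%20 else u0,u1,20):
        cv2.putText(i,str(u),((u-u0)*k,10),0,.35,(0,255,255));cv2.line(i,((u-u0)*k,12),((u-u0)*k,18),(0,255,255))
    for v in range(v0-v0%-20 if v0%20 else v0,v1,20):
        cv2.putText(i,str(v),(0,(v-v0)*k),0,.35,(0,255,255));cv2.line(i,(24,(v-v0)*k),(30,(v-v0)*k),(0,255,255))
    cv2.imwrite(f,i)
E
python3 - <<'E'
from h import *
crop(get_image("top"),150,120,410,300,3,"pics/t1.png")
crop(get_image("side"),160,140,400,280,3,"pics/s1.png")
E
```

```text
(no output)
```

View pics/t1.png

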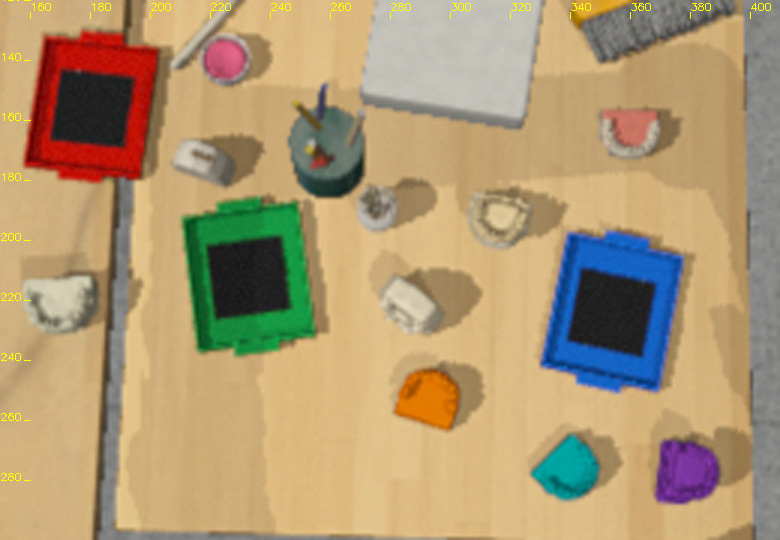

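View pics/s1.png

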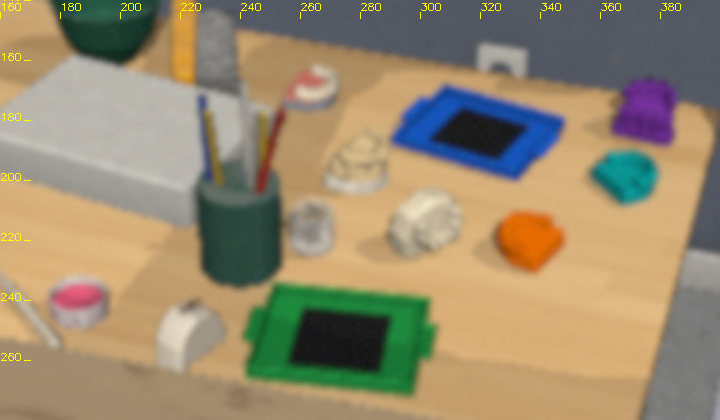

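Run:
```python
from h import *
d=get_image("top")
t=[]
for n,(u,v) in enumerate([(170,219),(316,191),(359,162)]):
    crop(d,u-20,v-20,u+20,v+20,13 if 0 else 9,"/tmp/a.png");t.append(cv2.imread("/tmp/a.png")[:,:])
i=np.hstack(t); i=cv2.resize(i,(799,int(799*i.shape[0]/i.shape[1])))
s=get_image("side");crop(s,240,140,340,210,7,"/tmp/a.png");j=cv2.imread("/tmp/a.png")
j=cv2.copyMakeBorder(j[:330],0,0,0,799-700,cv2.BORDER_CONSTANT)
cv2.imwrite("pics/c2.png",np.vstack([i,j]))
hsv=cv2.cvtColor(d["pixels"],cv2.COLOR_RGB2HSV)
px=d["pixels"].astype(int)
for n,m in dict(green=(hsv[...,0]>50)&(hsv[...,0]<75),blue=(hsv[...,0]>100)&(hsv[...,0]<120),red=((hsv[...,0]<6)|(hsv[...,0]>174))).items():
    m=(m&(hsv[...,1]>150)&(hsv[...,2]>60)).astype(np.uint8);m[:120]=0;m[:,:140]=0;m[260:]=0
    k,l,st,c=cv2.connectedComponentsWithStats(m);b=1+np.argmax(st[1:,4])
    cs=cv2.findContours((l==b).astype(np.uint8),0,2)[0];r=cv2.minAreaRect(np.vstack(cs))
    a=[w(d,*p,0.014) for p in cv2.boxPoints(r)]
    e=(a[1]-a[0],a[2]-a[1]);e=max(e,key=np.linalg.norm)
    print(n,r,w(d,*r[0],.014).round(3),[np.linalg.norm(a[i]-a[i-1]).round(3) for i in (1,2)],"long yaw",np.degrees(np.arctan2(e[1],e[0])))
    # pad
    x,y=map(int,r[0]);M=np.zeros_like(m);M[y-22:y+22,x-22:x+22]=px[y-22:y+22,x-22:x+22].sum(2)<130
    k,l,st,c=cv2.connectedComponentsWithStats(M);b=1+np.argmax(st[1:,4]);print(" pad",c[b],st[b],w(d,*c[b],.005).round(3))
for n,u,v in [("greencast",170,219),("half",287,221),("buff",316,191),("dent",359,162),("jar",276,188),("shell",217,173),("pot",225,140),("pencil",260,170)]: print(n,w(d,u,v,.02).round(3),px[v,u])
# shelf corner triangulation
def ray(d,u,v):
    T=np.array(d["T"]);r=T[:3,:3]@[(u-d["cx"])/d["fx"],(v-d["cy"])/d["fy"],1];return T[:3,3],r
for (a,b) in [((103,360),(448,308)),((103,360),(458,340)),((20,360),(458,345))]:
    o1,r1=ray(d,*a);o2,r2=ray(s,*b);q=np.linalg.lstsq(np.c_[r1,-r2],o2-o1,rcond=None)[0];print((o1+r1*q[0]).round(3),(o2+r2*q[1]).round(3))
```

```text
green ((232.19435119628906, 211.70742797851562), (50.22221374511719, 38.65788650512695), 82.40535736083984) [0.459 0.057 0.014] [np.float64(0.117), np.float64(0.154)] long yaw -170.5901178498838
 pad [232.14814815 211.99845679] [219 199  28  28 648] [0.46  0.058 0.005]
blue ((353.8461608886719, 223.2692413330078), (39.41933822631836, 51.186302185058594), 11.309932708740234) [ 0.433 -0.309  0.014] [np.float64(0.157), np.float64(0.119)] long yaw -10.88371385095655
 pad [353.44518272 223.61129568] [340 210  28  29 602] [ 0.434 -0.309  0.005]
red ((179.9563751220703, 154.91946411132812), (38.50566101074219, 50.26618957519531), 8.426969528198242) [0.633 0.225 0.014] [np.float64(0.16), np.float64(0.12)] long yaw -4.289624652983299
 pad [180.33559322 155.74067797] [167 143  28  26 590] [0.633 0.225 0.005]
greencast [0.432 0.241 0.02 ] [161 158 137]
half [ 0.434 -0.109  0.02 ] [163 155 134]
buff [ 0.528 -0.194  0.02 ] [168 151 115]
dent [ 0.623 -0.325  0.02 ] [152  88  74]
jar [ 0.535 -0.073  0.02 ] [84 77 67]
shell [0.577 0.107 0.02 ] [130 122 108]
pot [0.682 0.088 0.02 ] [161  69  93]
pencil [ 0.59  -0.023  0.02 ] [75 88 79]
[0.039 0.347 0.206] [0.051 0.347 0.205]
[0.034 0.364 0.153] [0.024 0.364 0.154]
[0.043 0.514 0.292] [0.045 0.514 0.292]
```

View pics/c2.png

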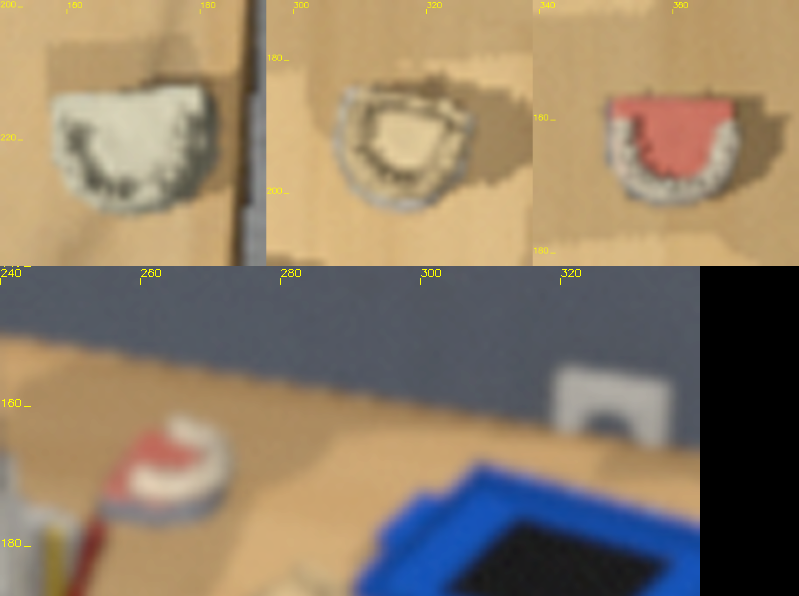

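```bash
cat >> h.py <<'E'
from scipy.spatial.transform import Rotation as Ro
def go(x,y,z,yaw):   # yaw deg of tool y axis in the world; returns turn and then tool-frame shift (after the turn)
    s=ctrl.get_state();R=Ro.from_rotvec(s["tool_rot"]);m=R.as_matrix()
    a=np.arctan2(m[1,1],m[0,1]);t=-(np.radians(yaw)-a);t=(t+np.pi/2)%np.pi-np.pi/2
    m2=(R*Ro.from_rotvec([0,0,t])).as_matrix();e=m2.T@(np.array([x,y,z])-s["position"])*1000
    print("t%.2f pos %s turn %.3f rows %.1f shift"%(s["time"],np.round(s["position"],4),t,abs(t)/.125),e.round(1).tolist(),"w",round(s["grip_width"],3),"gf",round(s["grip_force"],2),"F",np.round(s["ft_force"],1).tolist(),"q7 %.2f"%s["joint_positions"][6],"tilt",np.degrees(np.arccos(-m[2,2])).round(2))
def box(d,l,r,t,b,zl,zr,zt,zb):
    uc,vc=(l+r)/2,(t+b)/2
    y1,y2=w(d,l,vc,zl)[1],w(d,r,vc,zr)[1];x1,x2=w(d,uc,t,zt)[0],w(d,uc,b,zb)[0]
    print("c",round((x1+x2)/2,4),round((y1+y2)/2,4),"ext",round(x1-x2,4),round(y1-y2,4))
E
python3 - <<'E'
from h import *
d=get_image("top")
box(d,157.8,182.6,211.8,230.8,.037,.0,.037,.0)
box(d,306.2,327.4,184.2,202.5,0,.013,.013,0)
box(d,350.1,370.2,156.3,172.9,0,.012,.015,0)
go(.62,-.325,.25,0)
E
```

```text
c 0.4246 0.24 ext 0.0515 0.0663
c 0.5241 -0.1976 ext 0.0542 0.0637
c 0.6179 -0.3304 ext 0.0487 0.0602
t0.35 pos [ 0.1436 -0.6338  0.2223] turn -1.348 rows 10.8 shift [308.8, 476.4, -27.6] w 1.001 gf 0.0 F [-0.1, -0.0, -1.1] q7 -0.06 tilt 0.02
```

```bash
python3 -m crank '[[[0,0,0,-0.124,-1],[0,0,0,-0.124,-1],[0,0,0,-0.124,-1],[0,0,0,-0.124,-1],[0,0,0,-0.124,-1],[0,0,0,-0.124,-1],[0,0,0,-0.124,-1],[0,0,0,-0.124,-1],[0,0,0,-0.124,-1],[0,0,0,-0.124,-1]]]' 20
python3 -m crank '[[[20,32,-2,-0.116,-1],[20,32,-2,0,-1],[20,32,-2,0,-1],[20,32,-2,0,-1],[20,32,-2,0,-1],[20,32,-2,0,-1],[20,32,-2,0,-1],[20,32,-2,0,-1],[20,32,-2,0,-1],[20,32,-2,0,-1]]]'
python3 -m crank '[[[20,30,0,0,-1],[20,30,0,0,-1],[20,30,0,0,-1],[20,30,0,0,-1],[20,30,0,0,-1],[0,0,0,0,-1],[0,0,0,0,-1]]]'
python3 -c "
from h import *
go(.618,-.330,.12,0)"
```

```text
time: 1.18
position: [0.1436, -0.6339, 0.2225]
tool_rot: [-2.332, -2.105, 0.0]
ft_force: [-0.1, 0.3, 1.0]
grip_width: 1.001
grip_force: 0.0
time: 2.02
position: [0.4654, -0.4341, 0.2429]
tool_rot: [2.213, 2.23, -0.001]
ft_force: [0.6, -1.4, -0.1]
grip_width: 1.003
grip_force: 0.0
time: 2.6
position: [0.6154, -0.3306, 0.242]
tool_rot: [-2.205, -2.236, -0.002]
ft_force: [-0.4, -0.1, 0.3]
grip_width: 1.003
grip_force: 0.0
t2.60 pos [ 0.6154 -0.3306  0.242 ] turn 0.014 rows 0.1 shift [0.4, 2.6, 122.0] w 1.003 gf 0.0 F [-0.4, -0.1, 0.3] q7 0.33 tilt 0.11
```

```bash
python3 -m crank '[[[0,3,40,0.014,-1],[0,0,40,0,-1],[0,0,40,0,-1],[0,0,40,0,-1],[0,0,32,0,-1],[0,0,0,0,-1],[0,0,0,0,-1]]]'
python3 -c "
from h import *
go(.618,-.330,.005,0)
crop(get_image('side'),200,110,330,210,6,'pics/s3.png')"
```

```text
time: 3.18
position: [0.6139, -0.3351, 0.049]
tool_rot: [-2.228, -2.21, 0.003]
ft_force: [0.6, -0.1, 1.0]
grip_width: 0.992
grip_force: 0.0
t3.18 pos [ 0.6139 -0.3351  0.049 ] turn -0.008 rows 0.1 shift [5.0, 4.3, 44.0] w 0.992 gf 0.0 F [0.6, -0.1, 1.0] q7 0.27 tilt 0.24
```

View pics/s3.png

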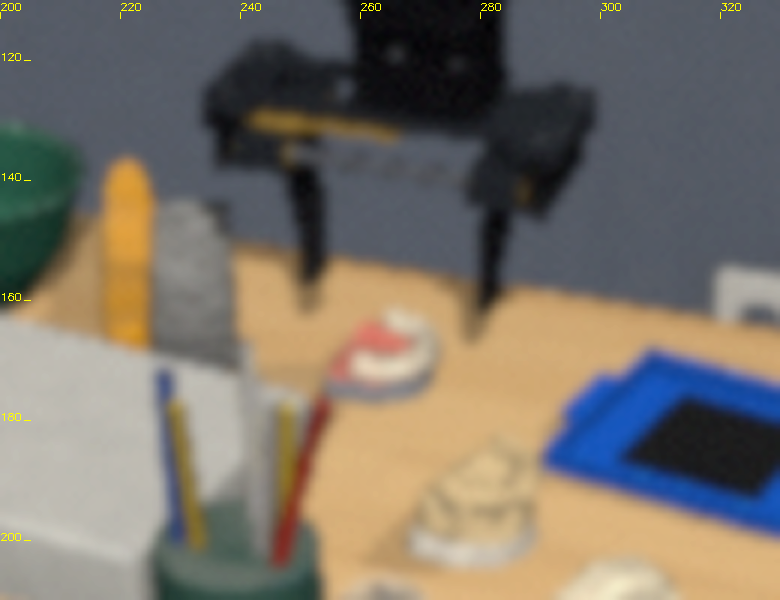

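```bash
python3 -c "
from h import *
d=get_image('side')
print(pj(d,[.6139,-.3351,.049]),pj(d,[.618,-.33,.0]),pj(d,[.618,-.33,.03]),pj(d,[.593,-.33,0]),pj(d,[.645,-.33,0]),pj(d,[.618,-.3,0]))"
```

```text
[266.58151287 157.69536795] [264.83420579 171.89101386] [264.81719951 163.5713928 ] [272.29320545 173.1959641 ] [256.83684608 170.49187766] [261.6692985  176.36635819]
```

```bash
python3 -m crank '[[[5,4,0,-0.008,-1],[0,0,15,0,-1],[0,0,12,0,-1],[0,0,0,0,-1],[0,0,0,0,-1]]]'
python3 -c "
from h import *
go(.618,-.330,.005,0)"
```

```text
time: 3.7
position: [0.6191, -0.3286, 0.0219]
tool_rot: [-2.217, -2.222, 0.002]
ft_force: [-0.6, -0.2, -0.1]
grip_width: 1.002
grip_force: 0.0
t3.70 pos [ 0.6191 -0.3286  0.0219] turn 0.002 rows 0.0 shift [-1.4, -1.1, 16.9] w 1.002 gf 0.0 F [-0.6, -0.2, -0.1] q7 0.26 tilt 0.17
```

Descend further and close.

```bash
python3 -m crank '[[[0,0,9,0,-1],[0,0,8,0,-1],[0,0,0,0,-1],[0,0,0,0,0.2],[0,0,0,0,0.4],[0,0,0,0,0.6],[0,0,0,0,0.6],[0,0,0,0,0.6],[0,0,0,0,0.6]]]' 15
python3 -c "
from h import *
go(.618,-.330,.3,0)"
```

```text
time: 4.45
position: [0.6205, -0.3291, 0.0069]
tool_rot: [2.219, 2.223, 0.0]
ft_force: [0.0, 0.1, 0.5]
grip_width: 0.633
grip_force: 0.0
t4.45 pos [ 0.6205 -0.3291  0.0069] turn 0.002 rows 0.0 shift [-1.0, -2.4, -293.1] w 0.633 gf 0.0 F [0.0, 0.1, 0.5] q7 0.26 tilt 0.03
```

```bash
python3 -m crank '[[[0,0,0,0,0.6],[0,0,0,0,0.6],[0,0,0,0,0.6],[0,0,0,0,0.6],[0,0,0,0,0.6],[0,0,-20,0,0.6],[0,0,-20,0,0.6],[0,0,-20,0,0.6],[0,0,0,0,0.6]]]' 15
python3 -c "
from h import *
go(.633,.225,.33,-4)"
```

```text
time: 5.2
position: [0.6231, -0.33, 0.0713]
tool_rot: [2.214, 2.219, 0.004]
ft_force: [0.9, 0.0, 1.0]
grip_width: 0.552
grip_force: 14.8
t5.20 pos [ 0.6231 -0.33    0.0713] turn 0.072 rows 0.6 shift [553.6, -27.1, -260.5] w 0.552 gf 14.79 F [0.9, 0.0, 1.0] q7 0.28 tilt 0.42
```

```bash
python3 -m crank '[[[0,-2,-35,0.03,0.6],[0,-2,-35,0.03,0.6],[0,-2,-35,0.01,0.6],[0,-2,-35,0,0.6],[0,-2,-35,0,0.6],[0,-2,-35,0,0.6],[0,-2,-30,0,0.6],[0,0,0,0,0.6]]]'
python3 -m crank '[[[40,0,0,0,0.6],[40,0,0,0,0.6],[40,0,0,0,0.6],[40,0,0,0,0.6],[40,0,0,0,0.6],[40,0,0,0,0.6],[40,0,0,0,0.6]]]'
python3 -m crank '[[[40,0,0,0,0.6],[40,0,0,0,0.6],[40,0,0,0,0.6],[40,0,0,0,0.6],[40,0,0,0,0.6],[40,0,0,0,0.6],[25,0,0,0,0.6],[0,0,0,0,0.6],[0,0,0,0,0.6]]]'
python3 -c "
from h import *
go(.633,.225,.07,-4)"
```

```text
time: 5.87
position: [0.6085, -0.3291, 0.3139]
tool_rot: [2.289, 2.137, 0.006]
ft_force: [0.5, -0.3, 0.8]
grip_width: 0.549
grip_force: 14.8
time: 6.45
position: [0.6249, -0.0472, 0.3052]
tool_rot: [-2.295, -2.144, 0.002]
ft_force: [1.3, 0.2, -1.3]
grip_width: 0.549
grip_force: 14.8
time: 7.2
position: [0.6424, 0.2179, 0.3048]
tool_rot: [-2.29, -2.149, 0.002]
ft_force: [0.2, -1.1, -0.1]
grip_width: 0.548
grip_force: 14.8
t7.20 pos [0.6424 0.2179 0.3048] turn 0.006 rows 0.1 shift [6.4, -9.4, 234.8] w 0.548 gf 14.78 F [0.2, -1.1, -0.1] q7 -0.60 tilt 0.12
```

```bash
python3 -m crank '[[[6,-9,35,0,0.6],[0,0,40,0,0.6],[0,0,40,0,0.6],[0,0,40,0,0.6],[0,0,40,0,0.6],[0,0,40,0,0.6],[0,0,0,0,0.6],[0,0,0,0,0.6]]]'
python3 -c "
from h import *
go(.633,.225,.012,-4)
crop(get_image('top'),120,100,250,200,6,'pics/t4.png')"
```

```text
time: 7.87
position: [0.6336, 0.219, 0.0691]
tool_rot: [-2.297, -2.141, 0.009]
ft_force: [0.6, -0.4, 0.2]
grip_width: 0.546
grip_force: 14.8
t7.87 pos [0.6336 0.219  0.0691] turn -0.001 rows 0.0 shift [6.1, -0.7, 57.1] w 0.546 gf 14.79 F [0.6, -0.4, 0.2] q7 -0.68 tilt 0.33
```

View pics/t4.png

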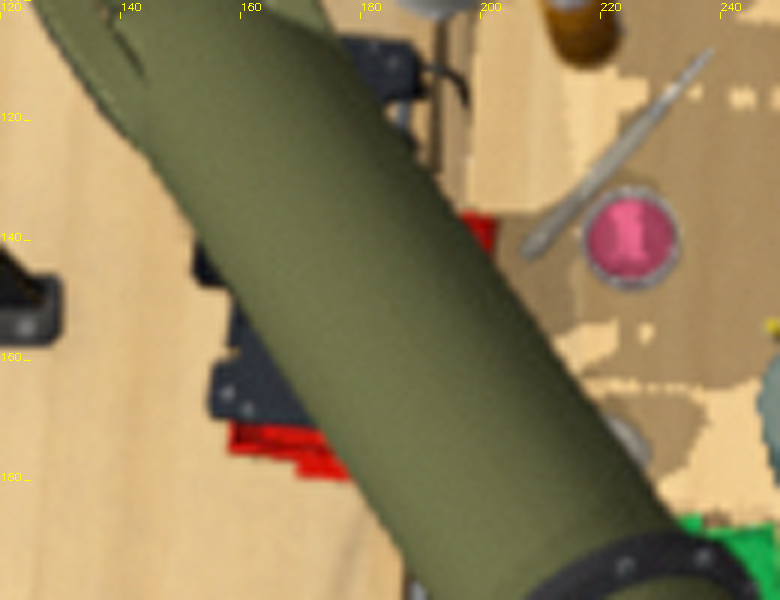

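```bash
python3 -m crank '[[[6,0,20,0,0.6],[0,0,20,0,0.6],[0,0,10,0,0.6],[0,0,0,0,0.6],[0,0,0,0,0.6]]]'
python3 -c "
from h import *
go(.633,.225,.012,-4)"
```

```text
time: 8.33
position: [0.6365, 0.2279, 0.0234]
tool_rot: [2.296, 2.143, 0.003]
ft_force: [-0.5, 0.5, 0.8]
grip_width: 0.547
grip_force: 14.8
t8.33 pos [0.6365 0.2279 0.0234] turn 0.001 rows 0.0 shift [-3.2, -3.3, 11.4] w 0.547 gf 14.78 F [-0.5, 0.5, 0.8] q7 -0.72 tilt 0.13
```

```bash
python3 -m crank '[[[-3,-3,3,0,0.6],[0,0,3,0,0.6],[0,0,3,0,0.6],[0,0,2,0,0.6],[0,0,0,0,0.6],[0,0,0,0,0.6]]]'
python3 -c "
from h import *
go(.633,.225,.012,-4)"
```

```text
time: 8.83
position: [0.6324, 0.225, 0.0116]
tool_rot: [2.295, 2.144, 0.0]
ft_force: [-1.7, -1.3, 6.0]
grip_width: 0.551
grip_force: 15.1
t8.83 pos [0.6324 0.225  0.0116] turn 0.002 rows 0.0 shift [0.1, 0.6, -0.4] w 0.551 gf 15.12 F [-1.7, -1.3, 6.0] q7 -0.72 tilt 0.06
```

```bash
python3 -m crank '[[[0,0,0,0,0],[0,0,0,0,-0.3],[0,0,0,0,-0.6],[0,0,0,0,-0.6],[0,0,0,0,-0.6],[0,0,-15,0,-0.6],[0,0,-30,0,-0.6],[0,0,-40,0,-0.6],[0,0,-40,0,-0.6],[0,0,-40,0,-0.6]]]'
python3 -m crank '[[[0,0,-30,0,-1],[0,0,-20,0,-1],[0,0,0,0,-1],[0,0,0,0,-1]]]'
python3 -c "
from h import *
go(.4246,.240,.12,4)"
```

```text
time: 9.67
position: [0.6316, 0.2255, 0.1783]
tool_rot: [-2.295, -2.145, -0.001]
ft_force: [0.8, -0.4, -0.0]
grip_width: 0.799
grip_force: 0.0
time: 10.0
position: [0.6326, 0.2259, 0.228]
tool_rot: [2.294, 2.144, 0.005]
ft_force: [-0.1, 0.7, -0.6]
grip_width: 0.974
grip_force: 0.0
t10.00 pos [0.6326 0.2259 0.228 ] turn -0.138 rows 1.1 shift [28.5, -206.9, 107.3] w 0.974 gf 0.0 F [-0.1, 0.7, -0.6] q7 -0.64 tilt 0.21
```

```bash
python3 -m crank '[[[0,0,0,-0.07,-1],[0,0,0,-0.068,-1],[5,-35,0,0,-1],[5,-35,0,0,-1],[5,-35,0,0,-1],[5,-35,0,0,-1],[5,-35,0,0,-1],[4,-32,0,0,-1],[0,0,0,0,-1],[0,0,0,0,-1]]]'
python3 -c "
from h import *
go(.4246,.240,.07,4)
crop(get_image('top'),100,120,240,225,5,'pics/t5.png')"
```

```text
time: 10.83
position: [0.4217, 0.2393, 0.2248]
tool_rot: [2.139, 2.298, -0.003]
ft_force: [0.0, -0.6, 0.5]
grip_width: 0.996
grip_force: 0.0
t10.83 pos [0.4217 0.2393 0.2248] turn 0.002 rows 0.0 shift [1.0, 2.9, 154.8] w 0.996 gf 0.0 F [0.0, -0.6, 0.5] q7 -0.49 tilt 0.17
```

View pics/t5.png

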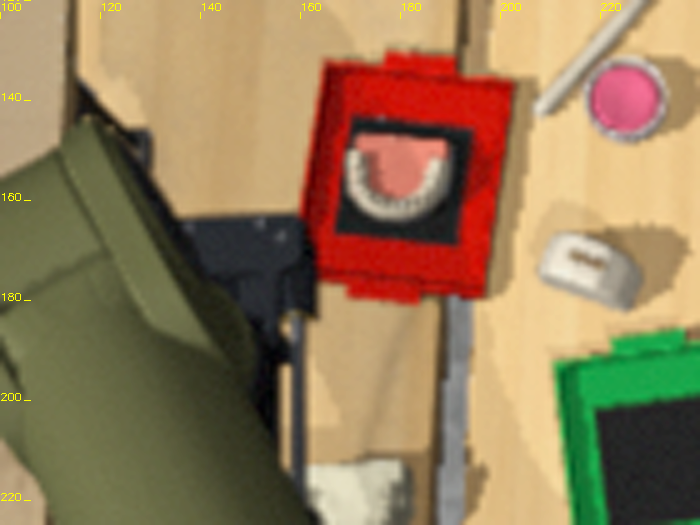

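```bash
python3 -m crank '[[[1,3,38,0,-1],[0,0,38,0,-1],[0,0,38,0,-1],[0,0,38,0,-1],[0,0,0,0,-1],[0,0,0,0,-1],[0,0,0,0,-1]]]'
python3 -c "
from h import *
go(.4246,.240,.01,4)"
```

```text
time: 11.47
position: [0.4278, 0.2417, 0.0748]
tool_rot: [-2.142, -2.297, -0.003]
ft_force: [0.1, 0.0, 0.2]
grip_width: 1.0
grip_force: 0.0
t11.47 pos [0.4278 0.2417 0.0748] turn -0.000 rows 0.0 shift [-1.6, -3.3, 64.8] w 1.0 gf 0.0 F [0.1, 0.0, 0.2] q7 -0.63 tilt 0.1
```

```bash
python3 -m crank '[[[-1,-3,5,0,-1],[0,0,15,0,-1],[0,0,15,0,-1],[0,0,15,0,-1],[0,0,13,0,-1],[0,0,0,0,-1],[0,0,0,0,-1]]]'
python3 -m crank '[[[0,0,0,0,0],[0,0,0,0,0.3],[0,0,0,0,0.6],[0,0,0,0,0.6],[0,0,0,0,0.6],[0,0,0,0,0.6],[0,0,0,0,0.6],[0,0,0,0,0.6],[0,0,0,0,0.6],[0,0,0,0,0.6]]]' 25
python3 -c "
from h import *
go(.46,.058,.30,-80)"
```

```text
time: 12.05
position: [0.4238, 0.2398, 0.0111]
tool_rot: [2.142, 2.298, 0.001]
ft_force: [0.4, 0.5, 0.4]
grip_width: 0.996
grip_force: 0.0
time: 12.88
position: [0.4237, 0.2397, 0.0106]
tool_rot: [2.142, 2.298, 0.0]
ft_force: [-0.3, -0.6, 1.8]
grip_width: 0.596
grip_force: 24.9
t12.88 pos [0.4237 0.2397 0.0106] turn 1.466 rows 11.7 shift [4.3, 185.3, -289.3] w 0.596 gf 24.87 F [-0.3, -0.6, 1.8] q7 -0.71 tilt 0.01
```

```bash
python3 -m crank '[[[0,0,-15,0,0.6],[0,0,-30,0,0.6],[0,0,-35,0,0.6],[0,0,-35,0,0.6],[0,0,-25,-0.09,0.6],[0,0,0,0,0.6],[0,0,0,0,0.6]]]'
python3 -c "
from h import *
go(.46,.058,.10,9)"
```

```text
time: 13.47
position: [0.4241, 0.2398, 0.1512]
tool_rot: [2.037, 2.389, 0.002]
ft_force: [0.2, 0.5, -2.0]
grip_width: 0.593
grip_force: 24.8
t13.47 pos [0.4241 0.2398 0.1512] turn 0.002 rows 0.0 shift [-185.1, 6.9, 51.3] w 0.593 gf 24.82 F [0.2, 0.5, -2.0] q7 -0.45 tilt 0.13
```

```bash
python3 -m crank '[[[-30,1,0,0,0.6],[-35,1,0,0,0.6],[-35,2,0,0,0.6],[-35,2,0,0,0.6],[-30,1,0,0,0.6],[-20,0,0,0,0.6],[0,0,0,0,0.6],[0,0,25,0,0.6],[0,0,25,0,0.6],[0,0,0,0,0.6]]]'
python3 -c "
from h import *
go(.46,.058,.0165,9)"
```

```text
time: 14.3
position: [0.4545, 0.058, 0.0947]
tool_rot: [-2.031, -2.385, 0.011]
ft_force: [-1.4, -0.1, -2.8]
grip_width: 0.595
grip_force: 24.8
t14.30 pos [0.4545 0.058  0.0947] turn 0.003 rows 0.0 shift [-1.0, 6.3, 78.1] w 0.595 gf 24.82 F [-1.4, -0.1, -2.8] q7 -0.06 tilt 0.67
```

```bash
python3 -m crank '[[[-1,6,10,0,0.6],[0,0,25,0,0.6],[0,0,25,0,0.6],[0,0,8,0,0.6],[0,0,0,0,0.6],[0,0,0,0,0.6]]]'
python3 -c "
from h import *
go(.46,.058,.0155,9)"
```

```text
time: 14.8
position: [0.4657, 0.0586, 0.0327]
tool_rot: [-2.036, -2.391, 0.001]
ft_force: [0.3, -0.4, -2.3]
grip_width: 0.6
grip_force: 24.8
t14.80 pos [0.4657 0.0586 0.0327] turn 0.003 rows 0.0 shift [0.3, -5.7, 17.2] w 0.6 gf 24.83 F [0.3, -0.4, -2.3] q7 -0.14 tilt 0.07
```

```bash
python3 -m crank '[[[0,-5,6,0,0.6],[0,0,5,0,0.6],[0,0,3,0,0.6],[0,0,2,0,0.6],[0,0,1,0,0.6],[0,0,0,0,0.6],[0,0,0,0,0.6]]]'
python3 -c "
from h import *
go(.46,.058,.0155,9)"
```

```text
time: 15.38
position: [0.4613, 0.0573, 0.0157]
tool_rot: [2.037, 2.392, 0.0]
ft_force: [-0.7, 0.5, -1.6]
grip_width: 0.595
grip_force: 24.8
t15.38 pos [0.4613 0.0573 0.0157] turn 0.003 rows 0.0 shift [0.9, -1.2, 0.2] w 0.595 gf 24.83 F [-0.7, 0.5, -1.6] q7 -0.15 tilt 0.02
```

```bash
python3 -m crank '[[[0,-1,0.8,0,0.6],[0,0,0,0,0.6],[0,0,0,0,0.2],[0,0,0,0,-0.2],[0,0,0,0,-0.6],[0,0,0,0,-0.6],[0,0,0,0,-0.6],[0,0,0,0,-0.6],[0,0,-15,0,-0.6],[0,0,-25,0,-0.6]]]'
python3 -m crank '[[[0,0,-35,0,-0.6],[0,0,-35,0,-0.6],[0,0,-35,0,-1],[0,0,-35,0,-1],[0,0,-35,0,-1],[0,0,-35,0,-1],[0,0,0,0,-1],[0,0,0,0,-1]]]'
python3 -c "
from h import *
go(.5241,-.1976,.25,-11)"
```

```text
time: 16.22
position: [0.4572, 0.057, 0.0527]
tool_rot: [-2.033, -2.388, 0.006]
ft_force: [0.2, 0.3, 1.1]
grip_width: 0.796
grip_force: 0.0
time: 16.88
position: [0.4611, 0.0573, 0.2665]
tool_rot: [2.035, 2.389, 0.003]
ft_force: [0.3, -0.1, -0.4]
grip_width: 0.995
grip_force: 0.0
t16.88 pos [0.4611 0.0573 0.2665] turn 0.352 rows 2.8 shift [-238.2, 110.4, 16.9] w 0.995 gf 0.0 F [0.3, -0.1, -0.4] q7 0.04 tilt 0.22
```

```bash
python3 -m crank '[[[0,0,0,0.118,-1],[0,0,0,0.118,-1],[0,0,0,0.116,-1],[-34,15.5,0,0,-1],[-34,15.5,0,0,-1],[-34,15.5,0,0,-1],[-34,15.5,0,0,-1],[-34,16,0,0,-1],[-34,16,0,0,-1],[-34,16,0,0,-1]]]'
python3 -m crank '[[[0,0,0,0,-1],[0,0,0,0,-1],[0,0,0,0,-1]]]'
python3 -c "
from h import *
go(.5241,-.1976,.07,-11)
d=get_image('top');crop(d,200,150,340,255,5,'pics/t6.png')"
```

```text
time: 17.72
position: [0.5218, -0.1989, 0.2624]
tool_rot: [-2.422, -1.997, 0.003]
ft_force: [0.3, 0.6, 0.2]
grip_width: 1.0
grip_force: 0.0
time: 17.97
position: [0.5219, -0.1964, 0.2628]
tool_rot: [-2.421, -1.997, 0.001]
ft_force: [0.7, -0.2, 0.0]
grip_width: 1.0
grip_force: 0.0
t17.97 pos [ 0.5219 -0.1964  0.2628] turn 0.000 rows 0.0 shift [-1.1, 3.0, 192.8] w 1.0 gf 0.0 F [0.7, -0.2, 0.0] q7 0.07 tilt 0.21
```

View pics/t6.png

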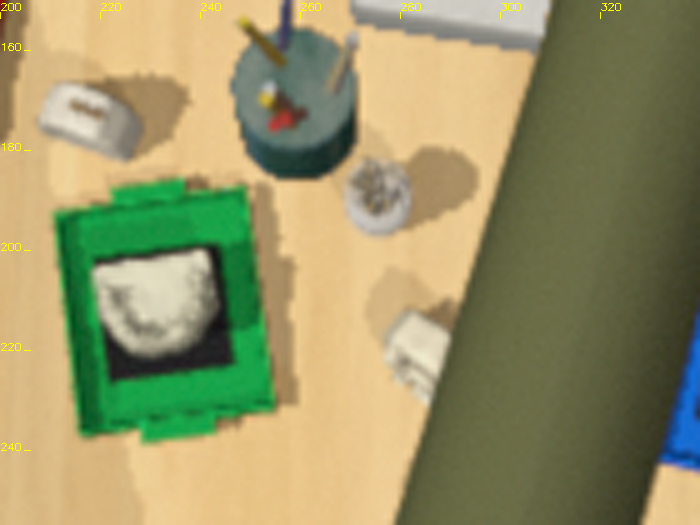

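```bash
python3 -m crank '[[[-1,3,38,0,-1],[0,0,38,0,-1],[0,0,38,0,-1],[0,0,38,0,-1],[0,0,38,0,-1],[0,0,0,0,-1],[0,0,0,0,-1],[0,0,0,0,-1]]]'
python3 -c "
from h import *
go(.5241,-.1976,.005,-11)
d=get_image('side');crop(d,230,130,340,210,7,'pics/s7.png')"
```

```text
time: 18.68
position: [0.5269, -0.1984, 0.077]
tool_rot: [2.421, 1.999, 0.002]
ft_force: [-0.1, -0.4, 0.5]
grip_width: 1.002
grip_force: 0.0
t18.68 pos [ 0.5269 -0.1984  0.077 ] turn 0.002 rows 0.0 shift [0.3, -3.1, 72.0] w 1.002 gf 0.0 F [-0.1, -0.4, 0.5] q7 0.01 tilt 0.17
```

View pics/s7.png

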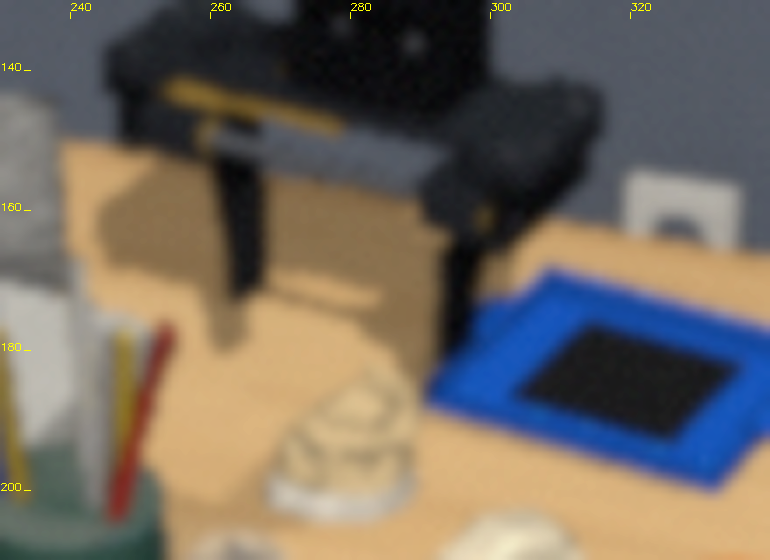

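Fingers straddle the buff cast (base about px 267–289, 200); the tips sit to either side. Going down.

```bash
python3 -m crank '[[[0,-3,8,0,-1],[0,0,15,0,-1],[0,0,15,0,-1],[0,0,15,0,-1],[0,0,12,0,-1],[0,0,6,0,-1],[0,0,0,0,-1],[0,0,0,0,-1]]]'
python3 -c "
from h import *
go(.5241,-.1976,.005,-11)"
```

```text
time: 19.4
position: [0.5228, -0.1986, 0.0042]
tool_rot: [2.424, 1.998, 0.0]
ft_force: [-0.5, -0.6, -0.5]
grip_width: 0.998
grip_force: 0.0
t19.40 pos [ 0.5228 -0.1986  0.0042] turn -0.000 rows 0.0 shift [1.2, 1.1, -0.8] w 0.998 gf 0.0 F [-0.5, -0.6, -0.5] q7 -0.03 tilt 0.04
```

```bash
python3 -m crank '[[[0,0,0,0,0],[0,0,0,0,0.3],[0,0,0,0,0.6],[0,0,0,0,0.6],[0,0,0,0,0.6],[0,0,0,0,0.6],[0,0,0,0,0.6],[0,0,0,0,0.6],[0,0,0,0,0.6],[0,0,0,0,0.6]]]' 25
python3 -m crank '[[[0,0,-12,0,0.6],[0,0,-25,0,0.6],[0,0,-35,0,0.6],[0,0,-35,0,0.6],[0,0,-30,0,0.6],[0,0,0,0,0.6],[0,0,0,0,0.6]]]' 
python3 -c "
from h import *
go(.434,-.309,.10,-11)"
```

```text
time: 20.23
position: [0.5224, -0.1985, 0.0038]
tool_rot: [2.424, 1.998, -0.0]
ft_force: [-0.6, -0.0, 1.1]
grip_width: 0.571
grip_force: 24.8
time: 20.82
position: [0.5237, -0.1988, 0.1433]
tool_rot: [2.421, 1.996, 0.003]
ft_force: [-0.2, 0.0, -2.5]
grip_width: 0.573
grip_force: 24.7
t20.82 pos [ 0.5237 -0.1988  0.1433] turn 0.000 rows 0.0 shift [-125.2, -67.2, 43.2] w 0.573 gf 24.69 F [-0.2, 0.0, -2.5] q7 0.04 tilt 0.26
```

```bash
python3 -m crank '[[[-30,-16,0,0,0.6],[-35,-19,0,0,0.6],[-35,-19,0,0,0.6],[-25,-13,0,0,0.6],[0,0,0,0,0.6],[0,0,25,0,0.6],[0,0,25,0,0.6],[0,0,25,0,0.6],[0,0,0,0,0.6],[0,0,0,0,0.6]]]'
python3 -c "
from h import *
go(.434,-.309,.010,-11)"
```

```text
time: 21.65
position: [0.431, -0.3067, 0.0635]
tool_rot: [-2.419, -1.995, 0.002]
ft_force: [-0.4, -1.2, -1.3]
grip_width: 0.58
grip_force: 24.7
t21.65 pos [ 0.431  -0.3067  0.0635] turn 0.000 rows 0.0 shift [-1.9, 3.7, 53.5] w 0.58 gf 24.69 F [-0.4, -1.2, -1.3] q7 0.30 tilt 0.34
```

```bash
python3 -m crank '[[[-2,4,10,0,0.6],[0,0,15,0,0.6],[0,0,12,0,0.6],[0,0,4,0,0.6],[0,0,0,0,0.6],[0,0,0,0,0.6]]]'
python3 -c "
from h import *
go(.434,-.309,.009,-11)"
```

```text
time: 22.15
position: [0.4367, -0.3112, 0.025]
tool_rot: [2.424, 1.998, 0.0]
ft_force: [0.2, 0.0, -1.4]
grip_width: 0.575
grip_force: 24.7
t22.15 pos [ 0.4367 -0.3112  0.025 ] turn 0.000 rows 0.0 shift [1.6, -3.0, 16.0] w 0.575 gf 24.69 F [0.2, 0.0, -1.4] q7 0.28 tilt 0.02
```

```bash
python3 -m crank '[[[1,-3,6,0,0.6],[0,0,5,0,0.6],[0,0,3,0,0.6],[0,0,2,0,0.6],[0,0,0,0,0.6],[0,0,0,0,0.6]]]'
python3 -c "
from h import *
go(.434,-.309,.009,-11)"
```

```text
time: 22.65
position: [0.4337, -0.3096, 0.0088]
tool_rot: [2.424, 1.998, 0.0]
ft_force: [-0.5, -0.2, -1.8]
grip_width: 0.576
grip_force: 24.7
t22.65 pos [ 0.4337 -0.3096  0.0088] turn 0.000 rows 0.0 shift [0.7, 0.1, -0.2] w 0.576 gf 24.73 F [-0.5, -0.2, -1.8] q7 0.27 tilt 0.02
```

Touch down 0.5 mm, release, lift, and back away to the right for a clear look.

```bash
python3 -m crank '[[[0,0,0.6,0,0.6],[0,0,0,0,0.6],[0,0,0,0,0.2],[0,0,0,0,-0.2],[0,0,0,0,-0.6],[0,0,0,0,-0.6],[0,0,0,0,-0.6],[0,0,0,0,-0.6],[0,0,-15,0,-0.6],[0,0,-25,0,-0.6]]]'
python3 -m crank '[[[0,0,-35,0,-0.6],[0,0,-35,0,-0.6],[0,0,-35,0,-1],[0,0,-35,0,-1],[0,0,-35,0,-1],[-30,0,0,0,-1],[-40,0,0,0,-1],[-40,0,0,0,-1],[-40,0,0,0,-1],[-40,0,0,0,-1]]]'
python3 -m crank '[[[-40,0,0,0,-1],[-40,0,0,0,-1],[-40,-20,0,0,-1],[-30,-30,0,0,-1],[0,0,0,0,-1],[0,0,0,0,-1],[0,0,0,0,-1]]]'
python3 -c "
from h import *
go(.434,-.309,.009,-11)
d=get_image('top');crop(d,150,130,410,300,3,'pics/t8.png')"
```

```text
time: 23.48
position: [0.4315, -0.3081, 0.0459]
tool_rot: [-2.419, -1.995, 0.002]
ft_force: [-1.1, -0.8, 0.4]
grip_width: 0.792
grip_force: 0.0
time: 24.32
position: [0.3968, -0.4978, 0.2232]
tool_rot: [2.423, 1.998, -0.001]
ft_force: [1.3, 0.5, 0.4]
grip_width: 1.0
grip_force: 0.0
time: 24.9
position: [0.3222, -0.6307, 0.2226]
tool_rot: [-2.425, -1.997, -0.002]
ft_force: [0.2, 0.5, -0.0]
grip_width: 1.001
grip_force: 0.0
t24.90 pos [ 0.3222 -0.6307  0.2226] turn -0.001 rows 0.0 shift [336.9, 48.3, 214.0] w 1.001 gf 0.0 F [0.2, 0.5, -0.0] q7 0.82 tilt 0.06
```

View pics/t8.png

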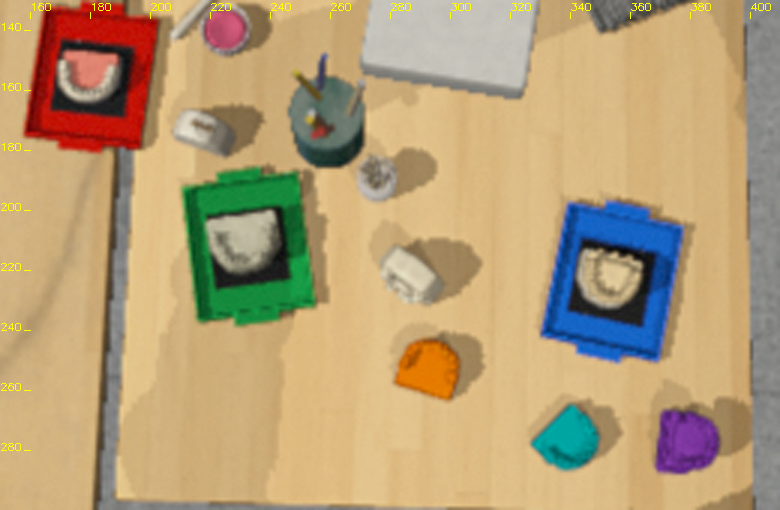

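```bash
python3 -c "
from h import *
d=get_image('top')
box(d,342.3,364,211.7,232.7,.005,.018,.035,.005)
box(d,169.3,190,146.7,164.3,.02,.005,.02,.005)
box(d,219,244,199.3,221.7,.042,.005,.042,.005)"
```

```text
c 0.4352 -0.3075 ext 0.0586 0.0635
c 0.6313 0.2256 ext 0.0517 0.0606
c 0.461 0.0578 ext 0.0613 0.0714
```

The three measured centres are all within about 2 mm of their pads' centres (0.434,-0.309), (0.633,0.225) and (0.460,0.058), so I'm handing in.

```bash
python3 -c "
from bench import job
print(job.close_job())"
```

```text
the job is handed in; nothing more can be done
None
```

The pale green cast, the buff cast and the denture are each released, teeth up, on their pan's pad, about 2 mm from its centre by the last top image; the bystanders look unmoved there, and the job was handed in at about 25 s with no verdict returned.

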